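Twist-lock the shelf stop into its track

ROBOT

A 6-joint arm with a two-finger parallel gripper is mounted at the origin on the work surface. World frame = base frame: x ahead of the robot, y to its left, z up, the work surface at z = 0. Lengths are in m, angles in degrees, forces in N, time in s.
With the tool pointing down it reaches from about 0.3 to 0.75 m from the base axis. Payload 8.5 kg.
Tool frame: the origin (TCP) lies between the finger pads; the fingertips stand 17 mm ahead of it and the grasp point (between the pads) lies 2 mm behind it; z points along the fingers, y is the direction in which the jaws open and shut (so a half turn about z gives the same grasp; the last joint's range is limited). The gripper opens to 85 mm and grips with 20 to 120 N. Pads are 22 mm wide; open, the fingers measure 114 mm over their backs; the gripper's body (76 mm by 85 mm) begins 54 mm behind the grasp point. The pads swing forward as they close: fully open they stand 13 mm farther back than shut.
Start: joints at [-82.867, 21.807, 74.336, -0, 83.858, -12.336], TCP at [0.183, -0.519, 0.248] pointing down, gripper open.
Joint ranges: [-178.18, 178.18], [-50.72, 133.34], [12.68, 142.11], [-81.47, 261.47], [9.98, 163.14], [-165.26, 165.26]. Speed limits (degrees/s): [136.94, 136.94, 180, 180, 180, 180].

INTERFACE

Orientations are given as a 3x3 rotation matrix whose columns are the frame's x, y, z axes.
In Python, from rig import readout, eyes, env gives the robot as it stands.
- The arm moves only by the tool arm_command, never from a script. Its argument "rows" is text: rows parted by semicolons, each of 7 numbers parted by spaces: the closure, from 0 (fully open) to 1 (shut), then the shift along the tool's x, y, z in mm, then the turn, a rotation vector about the tool's x, y, z in degrees. In form: grip dx dy dz rx ry rz; .... A call has 1 to 5 rows; each row shifts and turns the commanded pose from where the row before left it, along the tool's axes as they then stand; what a row does not reach is not made up. A row lasts 1/12 s, in which the tool goes at most 41.7 mm and 7.16 degrees, less where a joint would pass 70% of its speed; a pose out of reach is approached as far as the arm can. A call with a gripper value outside its range is refused whole. The fingers move at their own pace and stop on an object; "squeeze" is the grip in N (left out, the last holds). Time passes only in rows, so rows that do not move let the fingers close. It gives the time, the measured TCP pose, the force and the opening at its end, in the units of the state.
- readout.observe(): the state, without advancing time (a new reading comes with each control period).
- eyes.get_image(name): name is "scene" or "top"; returns the picture (384x512x3 uint8, red, green, blue); there is no depth.
- eyes.camera_model(name): a dict with "mtx" (3x3 intrinsics, pixels), "view" (4x4, takes a point from world to camera coordinates). Camera axes: x right, y up, looking along -z (the intrinsics and any distortion apply to the point x, -y, -z); pixel columns grow to the right and rows downward; lengths in m; the calibration is good to about 2 mm. A picture is of the moment at which its call begins. camera_model takes no time and is no camera call.
- env.close_job(): hands the job in, once; it reports no verdict.
The state is a dict: "time_s": time; "q": joint angles; "qvel": joint speeds; "joint_efforts": joint torques, N m; "position": TCP position; "tool_rot": TCP orientation; "ft_force": force on the tool from outside, world axes, zero at the start; "wrist_torque": the same for the moment, N m; "grip_width": finger opening in m.
Only numpy, scipy, OpenCV 4.12 (cv2) and the standard library are available. Lean on these libraries where they do the work, as an engineer would, in place of code of your own. Each camera call takes 0.05 s, during which the arm holds its last target. There are 200 camera calls.

TASK

Take the shelf stop from its wooden rest, lower its T-shaped foot into the wide window of the shelf track, slide it along the slot until it comes up against the slot's end, then turn it a quarter turn there and press it lightly down so that the foot drops into its cross pocket and the round flange sits down on the track. Be gentle: never force the stop against the track. Let go of it, and leave the other kitchen things where they are.

Things in the scene. Friction and masses are not known exactly. Their poses are not given: they have to be found in the camera images.
- stop_mid (a point): The loose shelf stop (105 to 210 g), a point on its axis half-way up, 33 mm above its underside; z up. Lowest is a flat steel T-foot, 34 mm long (x), 16 mm wide (y), 6 mm thick; then a round neck, 9 mm in diameter; a round flange, 38 mm in diameter, from 18.5 to 22.5 mm above the underside; and a wooden wing on top. Half a turn about z makes no difference to it.
- stop_wing (a point): Where to grip the stop: on its axis, 46 mm above its underside. The flat wooden wing is 44 mm long along x (the same direction as the foot), 14 mm thick along y, and runs from the flange's top (22.5 mm above the underside) to the stop's top at 66 mm. Grip it across its thickness, fingertips just above the flange.
- rest: Fixed wooden rest in which the stop stands at the start: a block 62 (x) by 44 (y) by 12 mm high, with a pocket 39 by 21 mm, 8 mm deep, that holds the foot loosely, 4 mm above the shelf. Origin at the centre of its underside. Lift the stop straight up out of it.
- track: Metal rail fixed on the shelf; origin on the shelf under the centre of its entry window; x along the slot from window to locking end, y across, z up. It does not give; over 30 N on it is forcing it. Locked, the foot lies across in the pocket and the underside is 4 mm above the shelf, 8 mm while sliding. 60 to 64 mm wide, its top 22 mm (far part 22.5 mm) above the shelf.
- window (a point): Centre of the entry window, level with the rail's top, 22 mm above the shelf; axes as the track's. The window is an opening 39 mm (x) by 20 mm (y), through which the foot drops lengthwise into the channel.
- channel_floor (a point): On the channel's floor under the window's centre, 8 mm above the shelf. The channel is 20 mm wide and its roof (the lips beside the slot) is 9 mm above the floor: the 6 mm foot has 3 mm of play up and down, and can move only lengthwise. At the slot's end alone the channel widens to 42 by 42 mm, so that the foot can turn there, either way.
- slot_start (a point): Where the slot for the neck, 12 mm wide, leaves the window, 19.5 mm from its centre, level with the rail's top. It runs along x and ends squarely. With the neck against that end the stop's axis is 85 to 125 mm from the window's centre: the far part was cut to fit, differs each time, and is not measured, so feel for the end. A cross pocket, 20 (x) by 38 mm (y), is sunk in the floor under that axis.
- dabba: Bystander: closed round steel spice tin, 156 mm in diameter, 78 mm tall with its knob; origin at the centre of its underside.
- jar: Bystander: glass jar with hinged flip-top lid, 80 mm in diameter (92 mm over its wire clip), 107 mm tall; origin at the centre of its underside.
- funnel: Bystander: orange plastic funnel standing on its wide mouth, 96 mm in diameter, 85 mm tall; origin at the centre of its underside.
- spoon: Bystander: small wooden ghee spoon lying on the shelf, 160 mm long along its x.
There are look-alikes about, which are no part of the job. Of the things that look like the part that bears stop_mid, take the one that is farthest to the robot's right at the start.

How it is judged (in metres and radians):
On the way, in this order (a step that is already met when the one before it is completed fails the run):
1. the foot is down in the window, lengthwise, below the slot's lips (z of stop_mid in the frame of window below 0.0235 m and x of stop_mid in the frame of window between -0.02 and 0.02 m and y of stop_mid in the frame of window between -0.006 and 0.006 m and angle between stop_mid's own z axis and vertical below 0.2 rad and angle between the x axis of stop_mid and the x axis of window, either way round below 0.3 rad), for 0.1 s.
2. it has been slid along under the lips, still lengthwise, to 70 mm or more from the window's centre (z of stop_mid in the frame of window below 0.0235 m and x of stop_mid in the frame of window above 0.07 m and angle between the x axis of stop_mid and the x axis of window, either way round below 0.35 rad), for 0.1 s.
At the end, for the whole second after the job is handed in: The stop stands released and at rest at the slot's end, its wing across the slot (within 0.2 rad), upright (within 0.1 rad), its foot dropped into the cross pocket so that the flange sits on the track (within 2 mm of fully seated) (z of stop_mid in the frame of window below 0.017 m and x of stop_mid in the frame of window between 0.08 and 0.13 m and y of stop_mid in the frame of window between -0.006 and 0.006 m and angle between the x axis of stop_mid and the y axis of window, either way round below 0.2 rad and angle between stop_mid's own z axis and vertical below 0.1 rad and linear speed of stop below 0.02 m/s); the robot touches nothing.
It fails at once if the stop is pushed against the track with more than 30 N (contact force between stop and track above 30 N).
It fails at once if the masala dabba is moved by more than 20 mm (distance of dabba from where it was at the start of the episode above 0.02 m).
It fails at once if the glass jar is moved by more than 20 mm (distance of jar from where it was at the start of the episode above 0.02 m).
It fails at once if the funnel is moved by more than 20 mm (distance of funnel from where it was at the start of the episode above 0.02 m).
It fails at once if the ghee spoon is moved by more than 20 mm (distance of spoon from where it was at the start of the episode above 0.02 m).
It also fails if it takes over 64 s, if anything falls off the work surface, if the arm or the gripper's body presses on something with over 40 N, if the wrist force passes 120 N, or if a joint passes its speed limit or range.

## Working session

There is one attempt and no reset: what is moved stays moved. The work goes in short steps, Python scripts to look and compute and a tool call to move; the robot and the scene stay as the last step left them, time stands still between calls to the robot, and variables do not carry over. Pictures are saved under pics/ and viewed, about 8 in all and at most 12, crops included, and the job is handed in when it is done.

Besides the shell and the picture viewer there is one more tool, called as name(argument=value, ...), one argument or row to a line, values as JSON. arm_command: Moves the arm, as the interface text tells. Its arguments: {"type":"object","properties":{"rows":{"type":"string"},"squeeze":{"type":"number"}},"required":["rows"]}

```bash
mkdir -p pics
python3 - <<'E'
from rig import readout, eyes, env
import cv2,numpy as np
print(readout.observe())
for n in("scene","top"):
    im=eyes.get_image(n); cv2.imwrite(f"pics/{n}0.png",im[...,::-1]); m=eyes.camera_model(n); print(n,m)
a=cv2.imread("pics/scene0.png");b=cv2.imread("pics/top0.png")
E
```

```text
{'time_s': 0.0, 'q': array([-8.28680346e+01,  2.18413115e+01,  7.43861158e+01,  2.24999115e-03,
        8.38572268e+01, -1.23367979e+01]), 'qvel': array([ 0.03713878, -0.00274423, -0.04555282,  0.03114877, -0.04938215,
       -0.03997424]), 'joint_efforts': array([ 1.16570784e-03, -4.48467565e+01, -2.31281215e+01, -1.84169348e-04,
        4.72344036e-03,  2.43387228e-05]), 'position': array([ 0.18327432, -0.51827845,  0.24770073]), 'tool_rot': array([[ 9.42824773e-01,  3.33288805e-01, -1.44696039e-04],
       [ 3.33288648e-01, -9.42823692e-01,  1.47090863e-03],
       [ 3.53814526e-04, -1.43503464e-03, -9.99998908e-01]]), 'ft_force': array([-0.91355038, -0.936059  ,  0.44834903]), 'wrist_torque': array([-0.01879926,  0.0158652 , -0.01409726]), 'grip_width': 0.08529535012216317}
scene {'mtx': array([[432.01344224,   0.        , 256.40347667],
       [  0.        , 432.01344224, 192.24217746],
       [  0.        ,   0.        ,   1.        ]]), 'view': array([[-0.80457659,  0.5936821 , -0.0140739 ,  0.51552587],
       [-0.37631389, -0.49137225,  0.78545603,  0.1647158 ],
       [ 0.45939566,  0.63725574,  0.61875743, -1.23220565],
       [ 0.        ,  0.        ,  0.        ,  1.        ]])}
top {'mtx': array([[498.33486416,   0.        , 259.07234708],
       [  0.        , 498.33486416, 197.25548375],
       [  0.        ,   0.        ,   1.        ]]), 'view': array([[ 0.00837434, -0.99993834, -0.00729282, -0.0280993 ],
       [ 0.99553746,  0.0076515 ,  0.09405646, -0.63620368],
       [-0.09399486, -0.00804793,  0.99554015, -1.34383836],
       [ 0.        ,  0.        ,  0.        ,  1.        ]])}
```

View pics/scene0.png

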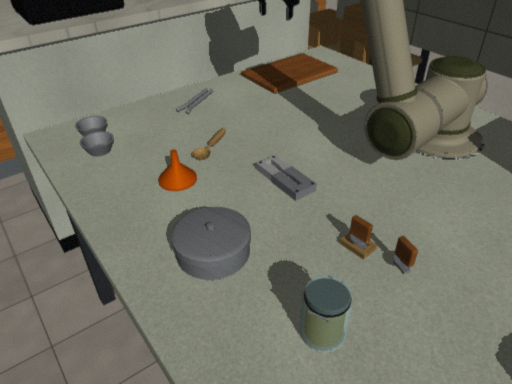

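View pics/top0.png

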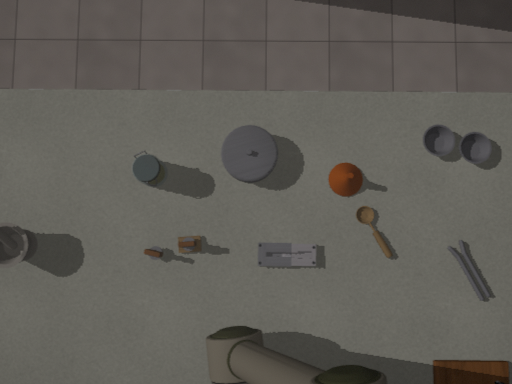

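Candidates in the top view are a wing at (190,243) in the rest and a wing at (153,253) lying loose. The robot's right is growing columns, so I choose the one at (190,243). Next, a close crop of the stops and the track.

Run:
```python
import cv2,numpy as np
b=cv2.imread("pics/top0.png");a=cv2.imread("pics/scene0.png")
c1=cv2.resize(b[225:275,135:215],None,fx=10,fy=6*10/6,interpolation=cv2.INTER_CUBIC)
c2=cv2.resize(b[230:280,250:330],None,fx=10,fy=10,interpolation=cv2.INTER_CUBIC)
cv2.imwrite("pics/c1.png",np.vstack([c1[:300] if 0 else cv2.resize(c1,(480,300)),cv2.resize(c2,(480,300))]))
s1=cv2.resize(a[205:280,330:430],(480,360),interpolation=cv2.INTER_CUBIC)
cv2.imwrite("pics/c1.png",np.vstack([cv2.resize(c1,(480,300)),cv2.resize(c2,(480,300))]))
cv2.imwrite("pics/c2.png",np.hstack([cv2.resize(a[205:280,330:430],(400,300),interpolation=2),cv2.resize(a[145:205,240:320],(400,300),interpolation=2)]))
```

```text
(no output)
```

View pics/c1.png

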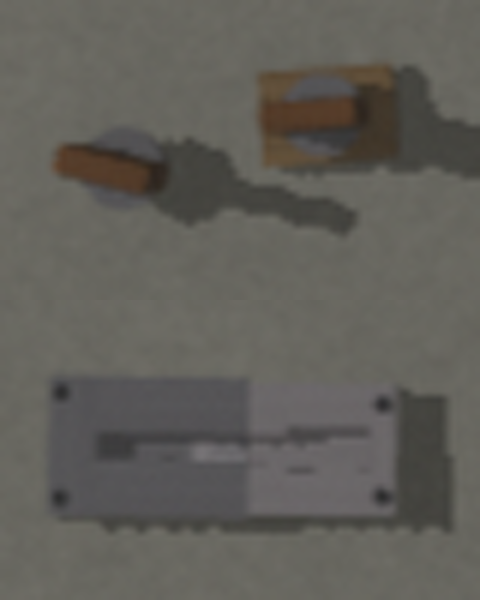

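View pics/c2.png

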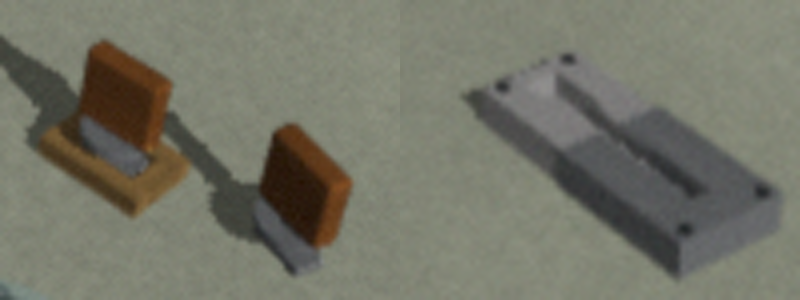

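```bash
cat > h.py <<'E'
from rig import readout, eyes, env
import cv2,numpy as np
M={n:eyes.camera_model(n) for n in("scene","top")}
def proj(n,P):
    P=np.atleast_2d(P).astype(float);V=M[n]['view'];c=P@V[:3,:3].T+V[:3,3]
    c=c*[1,-1,-1];u=c@M[n]['mtx'].T;return u[:,:2]/u[:,2:]
def ray(n,px,z):
    V=M[n]['view'];R=V[:3,:3];o=-R.T@V[:3,3]
    d=np.linalg.inv(M[n]['mtx'])@[px[0],px[1],1];d=R.T@(d*[1,-1,-1]);return o+d*(z-o[2])/d[2]
def crop(im,x0,y0,w,h,s):
    c=im[y0:y0+h,x0:x0+w].astype(float);lo,hi=np.percentile(c,[.5,99.5]);c=np.clip((c-lo)/(hi-lo)*255,0,255).astype(np.uint8)
    c=cv2.resize(c,None,fx=s,fy=s,interpolation=cv2.INTER_CUBIC)
    for k in range(0,w,5): cv2.putText(c,str(x0+k),(int((k+.5)*s)-8,8),0,.3,(0,255,255));cv2.line(c,(int((k+.5)*s),10),(int((k+.5)*s),16),(0,255,255))
    for k in range(0,h,5): cv2.putText(c,str(y0+k),(0,int((k+.5)*s)+3),0,.3,(0,255,255));cv2.line(c,(20,int((k+.5)*s)),(26,int((k+.5)*s)),(0,255,255))
    return c
E
python3 - <<'E'
from h import *
b=cv2.imread("pics/top0.png");a=cv2.imread("pics/scene0.png")
t=crop(b,252,238,72,32,11); s=crop(a,250,150,72,20+28,11)
c=np.vstack([t[:,:], ]);
big=np.vstack([cv2.resize(t,(640,284)),cv2.resize(s[:,:],(474,316)) if 0 else np.pad(cv2.resize(s,(474,316)),((0,0),(0,166),(0,0)))])
cv2.imwrite("pics/c3.png",np.vstack([t,np.zeros((1,t.shape[1],3),np.uint8)]))
cv2.imwrite("pics/c4.png",s)
for px in[(258.3,243),(315.8,243.3),(316.2,265.8),(258.3,266.2)]: print(ray("top",px,.022).round(4))
print(ray("top",(192,243),.03),ray("top",(155,254),.03))
E
```

```text
[ 0.5108 -0.0219  0.022 ]
[ 0.5113 -0.1798  0.022 ]
[ 0.4501 -0.1807  0.022 ]
[ 0.4476 -0.0224  0.022 ]
[0.50930703 0.15942416 0.03      ] [0.4785487  0.25994643 0.03      ]
```

View pics/c3.png

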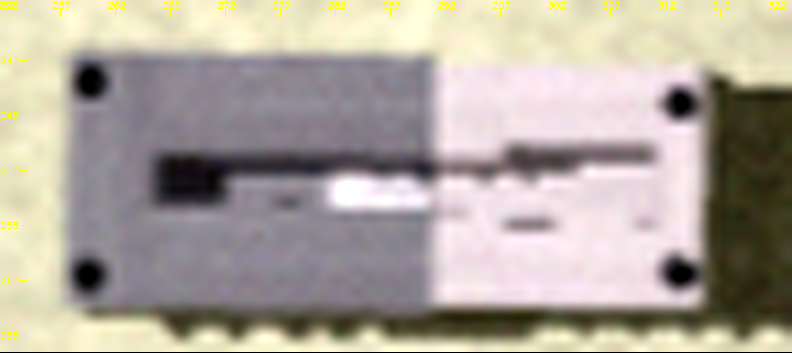

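View pics/c4.png

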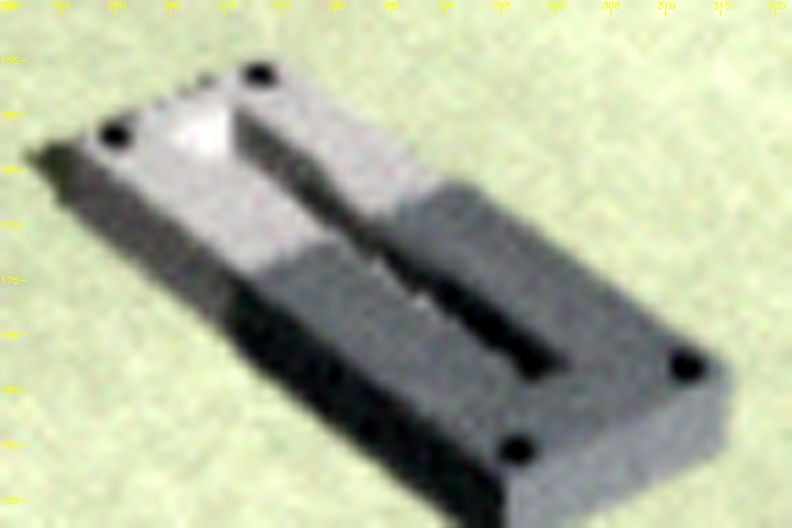

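The light end, at the robot's right, holds the window: in the top crop it runs over columns 297–311 and rows 251–258, with its centre near (304,254.5). The slot ends squarely near column 265.6, row 254. Next, the stop in both views.

Run:
```python
from h import *
b=cv2.imread("pics/top0.png");a=cv2.imread("pics/scene0.png")
t=crop(b,172,228,36,30,16); s=crop(a,335,210,48,50,12)
h=max(t.shape[0],s.shape[0]); f=lambda c:np.pad(c,((0,h-c.shape[0]),(0,0),(0,0)))
c=np.hstack([f(t),f(s)]);c=c[:, :] ;print(c.shape)
cv2.imwrite("pics/c5.png",cv2.resize(c,None,fx=.68,fy=.68,interpolation=cv2.INTER_AREA))
w=ray("top",(304.14,254.5),.022);e=ray("top",(265.6,253.9),.022);print(w,e,e-w)
```

```text
(600, 1152, 3)
[ 0.48050489 -0.14777324  0.022     ] [ 0.48123997 -0.0421363   0.022     ] [0.00073508 0.10563694 0.        ]
```

View pics/c5.png

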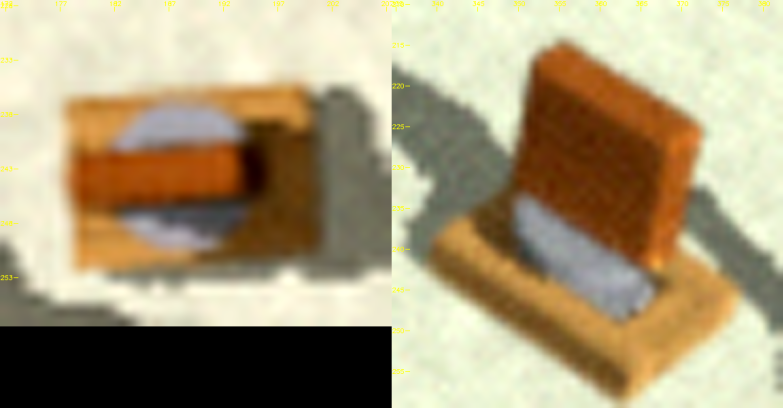

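```bash
cat >> h.py <<'E'
def box(cx,cy,yaw,l,w,z):
    c,s=np.cos(np.radians(yaw)),np.sin(np.radians(yaw));P=np.array([[-l,-w],[l,-w],[l,w],[-l,w]])/2
    return np.c_[cx+P[:,0]*c-P[:,1]*s,cy+P[:,0]*s+P[:,1]*c,np.full(4,z)]
def circ(cx,cy,r,z):
    t=np.linspace(0,2*np.pi,40);return np.c_[cx+r*np.cos(t),cy+r*np.sin(t),np.full(40,z)]
def draw(c,n,P,x0,y0,s,col=(0,0,255)):
    u=((proj(n,P)-[x0,y0]+.5)*s).astype(int);cv2.polylines(c,[u.reshape(-1,1,2)],True,col,1)
E
python3 - <<'E'
from h import *
print(ray("top",(185.8,243.7),.07),ray("top",(188.1,243.8),.0265),ray("top",(172+192/10.88-.5,228+178/10.88-.5),.012))
V=M['top']['view'];print(-V[:3,:3].T@V[:3,3])
b=cv2.imread("pics/top0.png");a=cv2.imread("pics/scene0.png")
X,Y,yaw=.506,.165,93.8
t=crop(b,172,228,36,30,11);s=crop(a,335,210,36,50,11)
for c,n,x0,y0 in((t,"top",172,228),(s,"scene",335,210)):
    draw(c,n,box(X,Y,yaw,44,14,70)/[1,1,1] if 0 else box(X,Y,yaw,.044,.014,.07),x0,y0,11)
    draw(c,n,circ(X,Y,.019,.0265),x0,y0,11,(255,0,0)); draw(c,n,box(X,Y,yaw,.062,.044,.012),x0,y0,11,(0,255,0))
h=s.shape[0];t=np.pad(t,((0,h-t.shape[0]),(0,0),(0,0)))
cv2.imwrite("pics/c6.png",np.hstack([t,s]))
E
```

```text
[0.5072596  0.17020454 0.07      ] [0.50703856 0.17057796 0.0265    ] [0.50689391 0.16983409 0.012     ]
[ 0.50728601 -0.03404478  1.39747919]
```

View pics/c6.png

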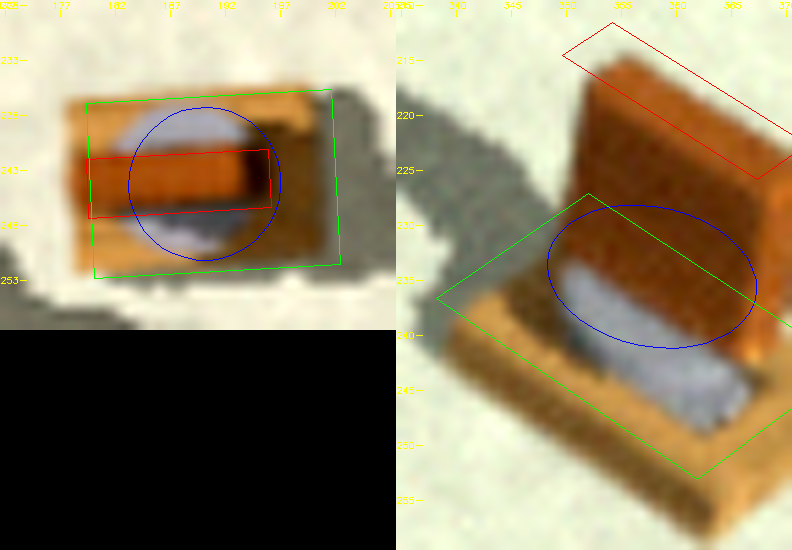

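Three heights agree on the axis at (0.507, 0.170) with wing yaw about 93.8°. My overlay had been drawn at y=0.165, which explains its 5 mm offset. So the tool turns +74.3° about world z, which is rz −74.3.

arm_command(
  rows="0 0 0 0 0 0 -6.75;0 0 0 0 0 0 -6.75;0 0 0 0 0 0 -6.75;0 0 0 0 0 0 -6.75;0 0 0 0 0 0 -6.75",
  squeeze=30,
)

```text
time_s: 0.52
position: [0.1833, -0.5184, 0.248]
tool_rot: [[0.594, 0.804, -0.0], [0.804, -0.594, 0.001], [0.001, -0.001, -1.0]]
ft_force: [0.5, 0.5, -0.3]
grip_width: 0.0853
```

arm_command(
  rows="0 0 0 0 0 0 -6.75;0 0 0 0 0 0 -6.75;0 0 0 0 0 0 -6.75;0 0 0 0 0 0 -6.75;0 0 0 0 0 0 -6.75",
)

```text
time_s: 0.93
position: [0.1833, -0.5184, 0.248]
tool_rot: [[0.047, 0.999, -0.0], [0.999, -0.047, 0.001], [0.001, -0.0, -1.0]]
ft_force: [0.3, -0.2, -0.3]
grip_width: 0.0857
```

```bash
cat >> h.py <<'E'
def togo(x,y,z,yaw):
    o=readout.observe();R=o['tool_rot'];d=R.T@(np.array([x,y,z])-o['position'])*1000
    yy=np.degrees(np.arctan2(R[1,1],R[0,1]));dy=(yaw-yy+90)%180-90
    print('t',o['time_s'],'pos',o['position'].round(4),'yaw',yy.round(2),'tilt',R[:2,2].round(4),'grip',round(o['grip_width'],4),'F',o['ft_force'].round(2),'q6',o['q'][5].round(1))
    print('go tool mm',d.round(1),'rz',-dy.round(2))
E
python3 -c "
from h import *
togo(.507,.170,.12,3.8)"
```

```text
t 0.9333 pos [ 0.1833 -0.5184  0.248 ] yaw -2.7 tilt [-0.0001  0.0009] grip 0.0857 F [ 0.35 -0.19 -0.26] q6 -80.2
go tool mm [702.7 290.9 128.6] rz -6.5
```

arm_command(
  rows="0 0 0 0 0 0 -6.5;0 33 18.4 0 0 0 0;0 33 18.4 0 0 0 0;0 33 18.4 0 0 0 0;0 33 18.4 0 0 0 0",
)

```text
time_s: 1.35
position: [0.2491, -0.3806, 0.2479]
tool_rot: [[-0.06, 0.998, -0.0], [0.998, 0.06, 0.001], [0.001, -0.0, -1.0]]
ft_force: [0.6, -0.2, -0.4]
grip_width: 0.0854
```

arm_command(
  rows="0 33 18.4 0 0 0 0;0 33 18.4 0 0 0 0;0 33 18.4 0 0 0 0;0 33 18.4 0 0 0 0;0 33 18.4 0 0 0 0",
)

```text
time_s: 1.77
position: [0.3309, -0.2102, 0.2482]
tool_rot: [[-0.06, 0.998, -0.0], [0.998, 0.06, 0.0], [0.0, -0.0, -1.0]]
ft_force: [0.1, -0.5, -0.0]
grip_width: 0.0856
```

arm_command(
  rows="0 33 18.4 0 0 0 0;0 33 18.4 0 0 0 0;0 33 18.4 0 0 0 0;0 33 18.4 0 0 0 0;0 33 18.4 0 0 0 0",
)

```text
time_s: 2.18
position: [0.4128, -0.0398, 0.2483]
tool_rot: [[-0.06, 0.998, -0.0], [0.998, 0.06, 0.0], [0.0, -0.0, -1.0]]
ft_force: [0.8, 0.0, 1.0]
grip_width: 0.0855
```

arm_command(
  rows="0 33 18.4 0 0 0 0;0 33 18.4 20 0 0 0;0 33 18.4 20 0 0 0;0 0 0 20 0 0 0;0 0 0 20 0 0 0",
)

```text
time_s: 2.6
position: [0.4609, 0.0606, 0.1681]
tool_rot: [[-0.064, 0.998, -0.0], [0.998, 0.064, 0.0], [0.0, -0.0, -1.0]]
ft_force: [-0.0, -0.6, -0.2]
grip_width: 0.0855
```

```bash
python3 -c "
from h import *
togo(.507,.170,.12,3.8)"
```

```text
t 2.6 pos [0.4609 0.0606 0.1681] yaw 3.69 tilt [-0.0004  0.0001] grip 0.0855 F [-0.05 -0.6  -0.17] q6 -10.8
go tool mm [106.2  53.1  48.1] rz -0.11
```

arm_command(
  rows="0 27 13 0 0 0 0;0 27 13 0 0 0 0;0 27 13 0 0 0 0;0 25 14 0 0 0 -0.1;0 0 0 20 0 0 0",
)

```text
time_s: 3.02
position: [0.5101, 0.1714, 0.1515]
tool_rot: [[-0.065, 0.998, 0.007], [0.998, 0.065, 0.002], [0.001, 0.007, -1.0]]
ft_force: [-0.4, -0.1, 0.4]
grip_width: 0.0855
```

Run:
```python
from h import *
togo(.507,.170,.048,3.8)
t=eyes.get_image("top")[...,::-1];s=eyes.get_image("scene")[...,::-1]
cv2.imwrite("pics/r1.png",np.hstack([crop(t,160,215,50,50,7),crop(s,320,170,60,90,7)[:, :]] ) if 0 else crop(s,310,180,80,70,8))
```

```text
t 3.0167 pos [0.5101 0.1714 0.1515] yaw 3.75 tilt [0.0073 0.0017] grip 0.0855 F [-0.39 -0.05  0.4 ] q6 2.2
go tool mm [ -1.3  -3.9 103.5] rz -0.05
```

View pics/r1.png

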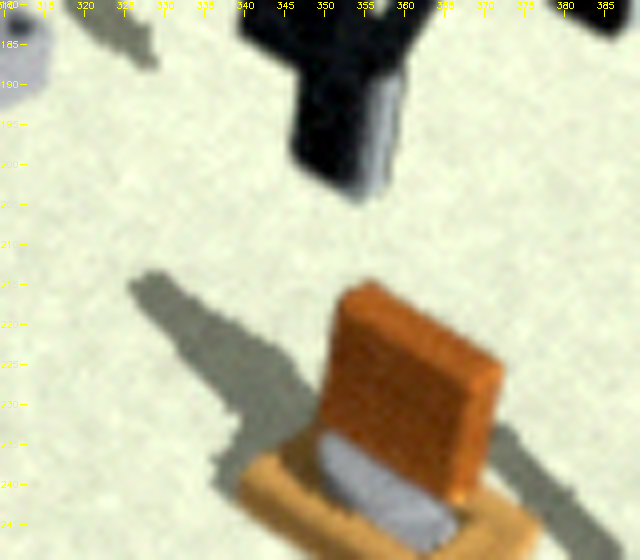

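The scene crop shows one finger near (355,200) and the wing at about (350–372, 214–242), still standing upright. I'm going down.

arm_command(
  rows="0 -0.5 -1 20 0 0 0;0 0 0 20 0 0 0;0 0 0 20 0 0 0;0 0 0 15 0 0 0;0 0 0 0 0 0 0",
)

```text
time_s: 3.53
position: [0.5048, 0.1662, 0.0723]
tool_rot: [[-0.061, 0.998, -0.005], [0.998, 0.061, -0.001], [-0.0, -0.005, -1.0]]
ft_force: [0.0, -0.2, -0.4]
grip_width: 0.0853
```

```bash
python3 -c "
from h import *
togo(.507,.170,.049,3.8)"
```

```text
t 3.5333 pos [0.5048 0.1662 0.0723] yaw 3.51 tilt [-0.0054 -0.0006] grip 0.0853 F [ 0.02 -0.19 -0.42] q6 1.9
go tool mm [ 3.7  2.6 23.3] rz -0.29
```

arm_command(
  rows="0 3.5 2.5 12 0 0 -0.3;0 0 0 11 0 0 0;0 0 0 0 0 0 0",
)

```text
time_s: 3.78
position: [0.5083, 0.1706, 0.0505]
tool_rot: [[-0.067, 0.998, -0.002], [0.998, 0.067, -0.0], [-0.0, -0.002, -1.0]]
ft_force: [-1.2, -0.2, 0.2]
grip_width: 0.0854
```

```bash
python3 -c "
from h import *
togo(.507,.170,.049,3.8);print(readout.observe()['qvel'].round(2))"
```

```text
t 3.7833 pos [0.5083 0.1706 0.0505] yaw 3.86 tilt [-0.0016 -0.0002] grip 0.0854 F [-1.16 -0.19  0.22] q6 2.0
go tool mm [-0.5 -1.3  1.5] rz 0.06
[ 0.08 -1.44 -1.06 -0.    2.32 -0.08]
```

Settling well. Closing gently.

arm_command(
  rows="0 -0.5 -1 1 0 0 0;0.5 0 0 0 0 0 0;0.7 0 0 0 0 0 0;1 0 0 0 0 0 0;1 0 0 0 0 0 0",
  squeeze=35,
)

```text
time_s: 4.2
position: [0.5078, 0.1702, 0.0508]
tool_rot: [[-0.068, 0.998, 0.001], [0.998, 0.068, 0.0], [0.0, 0.001, -1.0]]
ft_force: [-0.6, 0.8, -0.9]
grip_width: 0.0388
```

arm_command(
  rows="1 0 0 0 0 0 0;1 0 0 0 0 0 0;1 0 0 0 0 0 0;1 0 0 0 0 0 0;1 0 0 0 0 0 0",
)

```text
time_s: 4.62
position: [0.5077, 0.1702, 0.0505]
tool_rot: [[-0.067, 0.998, 0.0], [0.998, 0.067, -0.0], [-0.0, 0.0, -1.0]]
ft_force: [0.3, -1.0, 2.2]
grip_width: 0.0139
```

```bash
python3 -c "
from h import *
togo(.507,.170,.049,3.8);print(readout.observe()['wrist_torque'].round(3))"
```

```text
t 4.6167 pos [0.5077 0.1702 0.0505] yaw 3.87 tilt [ 0.0004 -0.    ] grip 0.0139 F [ 0.34 -0.99  2.22] q6 2.0
go tool mm [-0.1 -0.7  1.5] rz 0.07
[-0.011  0.063 -0.019]
```

arm_command(
  rows="1 0 0 -8 0 0 0;1 0 0 -12 0 0 0;1 0 0 -15 0 0 0;1 0 0 -15 0 0 0;1 0 0 -10 0 0 3.9",
)

```text
time_s: 5.03
position: [0.5077, 0.1702, 0.1118]
tool_rot: [[0.0, 1.0, 0.001], [1.0, -0.0, 0.0], [0.0, 0.001, -1.0]]
ft_force: [-0.2, -0.1, -1.4]
grip_width: 0.0134
```

arm_command(
  rows="1 -15 0 0 0 0 0;1 -25 -3 0 0 0 0;1 -32 -4 0 0 0 0;1 -32 -4 0 0 0 0;1 -32 -4 0 0 0 0",
)

```text
time_s: 5.45
position: [0.4919, 0.0331, 0.1106]
tool_rot: [[-0.0, 1.0, -0.0], [1.0, 0.0, 0.0], [0.0, -0.0, -1.0]]
ft_force: [1.7, -0.8, -1.6]
grip_width: 0.0137
```

arm_command(
  rows="1 -32 -4 0 0 0 0;1 -32 -4 0 0 0 0;1 -32 -4 0 0 0 0;1 -32 -2 0 0 0 0;1 -30 0 0 0 0 0",
)

```text
time_s: 5.87
position: [0.4776, -0.1254, 0.1106]
tool_rot: [[0.001, 1.0, -0.001], [1.0, -0.001, 0.0], [0.0, -0.001, -1.0]]
ft_force: [0.5, 0.2, -1.5]
grip_width: 0.0134
```

arm_command(
  rows="1 -18 0 0 0 0 0;1 -6 0 0 0 0 0;1 0 0 0 0 0 0;1 0 0 0 0 0 0",
)

```text
time_s: 6.2
position: [0.4782, -0.1471, 0.1103]
tool_rot: [[0.001, 1.0, -0.001], [1.0, -0.001, 0.001], [0.001, -0.001, -1.0]]
ft_force: [-0.7, 0.3, -1.1]
grip_width: 0.0135
```

Run:
```python
from h import *
togo(.4805,-.1478,.0825,0)
for n in("top","scene"): cv2.imwrite(f"pics/{n}1.png",eyes.get_image(n)[...,::-1])
o=readout.observe();p=o['position'];print(p,proj("top",p),proj("scene",p))
a=cv2.imread("pics/scene1.png");u,v=proj("scene",p)[0].astype(int)
cv2.imwrite("pics/r2.png",crop(a,u-45,v-35,80,70,9)[:600]);print(u,v)
```

```text
t 6.2 pos [ 0.4782 -0.1471  0.1103] yaw -0.04 tilt [-0.0006  0.0007] grip 0.0135 F [-0.68  0.34 -1.1 ] q6 -30.7
go tool mm [-0.7  2.4 27.8] rz -0.04
[ 0.47828464 -0.14653465  0.11037014] [[306.50840901 256.067018  ]] [[273.95800488 132.52450288]]
273 132
```

arm_command(
  rows="1 -0.7 2.4 12 0 0 0;1 0 0 14 0 0 0;1 0 0 9 0 0 0;1 0 0 0 0 0 0;1 0 0 0 0 0 0",
)

```text
time_s: 6.72
position: [0.4807, -0.1479, 0.0753]
tool_rot: [[-0.0, 1.0, -0.001], [1.0, 0.0, 0.001], [0.001, -0.001, -1.0]]
ft_force: [0.4, -0.7, -1.9]
grip_width: 0.0141
```

Run:
```python
from h import *
togo(.4805,-.1478,.0745,0)
p=readout.observe()['position']
for n in("top","scene"): cv2.imwrite(f"pics/{n}2.png",eyes.get_image(n)[...,::-1])
a=cv2.imread("pics/scene2.png");t=cv2.imread("pics/top2.png")
x0,y0,s=250,135,10
c=crop(a,x0,y0,55,60,s);zb=p[2]-.0465
draw(c,"scene",box(p[0],p[1],90,.034,.016,zb),x0,y0,s)
draw(c,"scene",box(p[0],p[1],90,.044,.014,zb+.066),x0,y0,s)
draw(c,"scene",circ(p[0],p[1],.019,zb+.0225),x0,y0,s,(255,0,0))
draw(c,"scene",box(.4805,-.1478,90,.039,.020,.022),x0,y0,s,(0,255,0))
draw(c,"scene",box(.4805,-.1478+.0562,90,.073,.012,.022),x0,y0,s,(0,255,0))
cv2.imwrite("pics/r3.png",c)
```

```text
t 6.7167 pos [ 0.4807 -0.1479  0.0753] yaw 0.02 tilt [-0.0009  0.0005] grip 0.0141 F [ 0.45 -0.75 -1.93] q6 -30.6
go tool mm [ 0.1 -0.2  0.8] rz 0.02
```

View pics/r3.png

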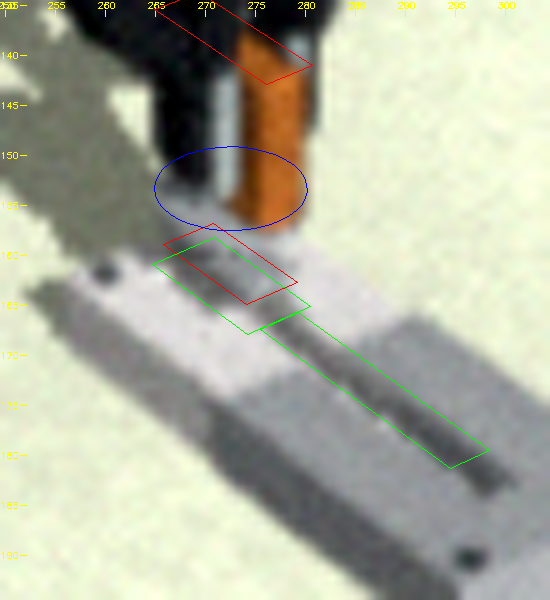

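Run:
```python
from h import *
def edge(f,rows,x0,x1):
    a=cv2.imread(f).astype(float);m=a[...,2]-a[...,0]  # R-B
    out=[]
    for r in rows:
        l=m[r,x0:x1];k=np.where(l>60)[0]
        if len(k)==0: out.append(None);continue
        k=k[-1];th=(l[max(0,k-2)]+l[k+4])/2   # half level
        j=k-2
        while l[j]>th:j+=1
        out.append(round(x0+j-1+(l[j-1]-th)/(l[j-1]-l[j]),2))
    return out
def pred(x,y,yaw,zb,rows):
    # rightmost silhouette: vertical wing edges
    A=proj("scene",box(x,y,yaw,.044,.014,zb+.066));B=proj("scene",box(x,y,yaw,.044,.014,zb+.0225))
    i=np.argmax(A[:,0]);return [round(float(np.interp(r,[A[i,1],B[i,1]],[A[i,0],B[i,0]])),2) for r in rows],A[i],B[i]
r0=range(226,238,2);print(edge("pics/scene0.png",r0,355,395),pred(.507,.170,93.8,.004,r0))
r2=range(141,156,2);print(edge("pics/scene2.png",r2,268,292),pred(.4807,-.1479,90,.0753-.0465,r2))
```

```text
[np.float64(372.45), np.float64(371.96), np.float64(371.61), np.float64(371.17), np.float64(370.73), np.float64(370.39)] ([373.13, 372.72, 372.3, 371.88, 371.47, 371.05], array([373.5016861 , 224.21560538]), array([370.16276176, 240.28985168]))
[np.float64(278.42), np.float64(279.8), np.float64(279.88), np.float64(279.67), np.float64(279.74), np.float64(279.61), np.float64(279.62), np.float64(279.35)] ([280.72, 280.67, 280.62, 280.58, 280.53, 280.48, 280.43, 280.38], array([280.71883712, 141.05038162]), array([280.35199116, 156.23141451]))
```

Both images show the same −0.7 to −0.85 px offset of the wing's edge, so the stop sits in hand as measured. I'm lowering in small steps, watching the force.

arm_command(
  rows="1 0 0 2 0 0 0;1 0 0 2 0 0 0;1 0 0 1 0 0 0;1 0 0 0 0 0 0",
  squeeze=22,
)

```text
time_s: 7.15
position: [0.4807, -0.1485, 0.0702]
tool_rot: [[0.001, 1.0, -0.0], [1.0, -0.001, 0.0], [0.0, -0.0, -1.0]]
ft_force: [-0.0, 0.1, -1.8]
grip_width: 0.0135
```

arm_command(
  rows="1 0 0 1 0 0 0;1 0 0 0.5 0 0 0;1 0 0 0.5 0 0 0;1 0 0 0 0 0 0",
)

```text
time_s: 7.48
position: [0.4808, -0.1485, 0.0682]
tool_rot: [[0.001, 1.0, -0.0], [1.0, -0.001, 0.0], [0.0, -0.0, -1.0]]
ft_force: [-0.1, 0.1, -1.7]
grip_width: 0.0137
```

arm_command(
  rows="1 0 0 0.5 0 0 0;1 0 0 0.5 0 0 0;1 0 0 0 0 0 0",
)

```text
time_s: 7.73
position: [0.4808, -0.1485, 0.0673]
tool_rot: [[0.001, 1.0, -0.0], [1.0, -0.001, 0.0], [0.0, -0.0, -1.0]]
ft_force: [-0.2, -0.3, -1.8]
grip_width: 0.0134
```

arm_command(
  rows="1 0.5 0 0.5 0 0 0;1 0 0 0.5 0 0 0;1 0 0 0 0 0 0",
)

```text
time_s: 7.98
position: [0.4808, -0.148, 0.0662]
tool_rot: [[0.0, 1.0, -0.0], [1.0, -0.0, 0.0], [0.0, -0.0, -1.0]]
ft_force: [0.3, 0.4, -3.1]
grip_width: 0.0138
```

arm_command(
  rows="1 0 0 0.5 0 0 0;1 0 0 0.5 0 0 0;1 0 0 0 0 0 0",
)

```text
time_s: 8.23
position: [0.4808, -0.148, 0.0652]
tool_rot: [[0.001, 1.0, -0.0], [1.0, -0.001, 0.0], [0.0, -0.0, -1.0]]
ft_force: [-0.2, -0.0, -1.8]
grip_width: 0.0138
```

arm_command(
  rows="1 0 0 0.7 0 0 0;1 0 0 0.7 0 0 0;1 0 0 0 0 0 0",
)

```text
time_s: 8.48
position: [0.4808, -0.148, 0.0638]
tool_rot: [[0.001, 1.0, -0.0], [1.0, -0.001, 0.0], [0.0, -0.0, -1.0]]
ft_force: [0.9, 0.3, -1.7]
grip_width: 0.0133
```

Underside is at about 17 mm with no resistance, so it's in the window. On down to about 9 mm.

arm_command(
  rows="1 0 0 1 0 0 0;1 0 0 1 0 0 0;1 0 0 1 0 0 0;1 0 0 0 0 0 0",
)

```text
time_s: 8.82
position: [0.4808, -0.148, 0.0607]
tool_rot: [[0.001, 1.0, -0.0], [1.0, -0.001, 0.0], [0.0, -0.0, -1.0]]
ft_force: [-0.4, -0.3, -1.9]
grip_width: 0.0137
```

arm_command(
  rows="1 0 0 1 0 0 0;1 0 0 1 0 0 0;1 0 0 1 0 0 0;1 0 0 0 0 0 0",
)

```text
time_s: 9.15
position: [0.4807, -0.148, 0.0577]
tool_rot: [[0.001, 1.0, -0.0], [1.0, -0.001, 0.0], [0.0, -0.0, -1.0]]
ft_force: [-0.9, 0.2, -1.7]
grip_width: 0.0138
```

arm_command(
  rows="1 0 0 0.7 0 0 0;1 0 0 0.7 0 0 0;1 0 0 0.5 0 0 0;1 0 0 0 0 0 0",
)

```text
time_s: 9.48
position: [0.4808, -0.148, 0.0559]
tool_rot: [[0.001, 1.0, -0.0], [1.0, -0.001, 0.0], [0.0, -0.0, -1.0]]
ft_force: [-1.0, -0.6, -2.0]
grip_width: 0.0135
```

```bash
python3 -c "
from h import *
togo(.4805,-.1478,.0557,0);print(readout.observe()['wrist_torque'].round(3))"
```

```text
t 9.4833 pos [ 0.4808 -0.148   0.0559] yaw -0.03 tilt [-0.0001  0.0001] grip 0.0135 F [-0.97 -0.6  -1.99] q6 -30.6
go tool mm [ 0.2 -0.3  0.2] rz -0.03
[0.038 0.063 0.026]
```

arm_command(
  rows="1 0 0 0.5 0 0 0;1 0 0 0.5 0 0 0;1 0 0 0 0 0 0",
)

```text
time_s: 9.73
position: [0.4808, -0.148, 0.055]
tool_rot: [[0.001, 1.0, -0.0], [1.0, -0.001, 0.0], [0.0, -0.0, -1.0]]
ft_force: [-0.1, -0.1, -2.2]
grip_width: 0.0135
```

arm_command(
  rows="1 0 0 0.4 0 0 0;1 0 0 0 0 0 0;1 0 0 0 0 0 0",
)

```text
time_s: 9.98
position: [0.4808, -0.148, 0.0546]
tool_rot: [[0.0, 1.0, -0.0], [1.0, -0.0, -0.0], [-0.0, -0.0, -1.0]]
ft_force: [-0.5, 0.5, -1.6]
grip_width: 0.0137
```

arm_command(
  rows="1 0 0 0.3 0 0 0;1 0 0 0 0 0 0;1 0 0 0 0 0 0",
)

```text
time_s: 10.23
position: [0.4809, -0.148, 0.0545]
tool_rot: [[0.001, 1.0, 0.0], [1.0, -0.001, -0.0], [-0.0, 0.0, -1.0]]
ft_force: [-0.8, 0.5, 1.2]
grip_width: 0.0136
```

Floor contact comes exactly where predicted, at TCP z 0.0545 (underside 8 mm). I'm raising it about 1.3 mm and sliding along.

arm_command(
  rows="1 0 0 -1.4 0 0 0;1 2 0 0 0 0 0;1 2 0 0 0 0 0;1 2 0 0 0 0 0;1 0 0 0 0 0 0",
)

```text
time_s: 10.65
position: [0.4807, -0.1415, 0.0556]
tool_rot: [[0.0, 1.0, -0.0], [1.0, -0.0, 0.0], [0.0, -0.0, -1.0]]
ft_force: [0.1, 0.4, -1.7]
grip_width: 0.0135
```

arm_command(
  rows="1 2 0 0 0 0 0;1 2 0 0 0 0 0;1 2 0 0 0 0 0;1 2 0 0 0 0 0;1 0 0 0 0 0 0",
)

```text
time_s: 11.07
position: [0.4808, -0.1336, 0.0557]
tool_rot: [[0.0, 1.0, -0.0], [1.0, -0.0, 0.0], [0.0, -0.0, -1.0]]
ft_force: [-0.6, -0.3, -1.4]
grip_width: 0.0136
```

arm_command(
  rows="1 2 0 0 0 0 0;1 2 0 0 0 0 0;1 2 0 0 0 0 0;1 2 0 0 0 0 0;1 0 0 0 0 0 0",
)

```text
time_s: 11.48
position: [0.4808, -0.1256, 0.0558]
tool_rot: [[0.0, 1.0, -0.0], [1.0, -0.0, 0.0], [0.0, -0.0, -1.0]]
ft_force: [-0.7, -0.8, -2.0]
grip_width: 0.0136
```

```bash
python3 -c "
from h import *
togo(.4805,-.078,.0557,0);print(readout.observe()['wrist_torque'].round(3))"
```

```text
t 11.4833 pos [ 0.4808 -0.1256  0.0558] yaw -0.01 tilt [-0.0001  0.0001] grip 0.0136 F [-0.69 -0.84 -2.  ] q6 -28.3
go tool mm [47.6 -0.3  0.1] rz -0.01
[ 0.046 -0.036 -0.011]
```

arm_command(
  rows="1 3 0 0 0 0 0;1 3 0 0 0 0 0;1 3 0 0 0 0 0;1 3 0 0 0 0 0;1 0 0 0 0 0 0",
)

```text
time_s: 11.9
position: [0.4807, -0.1134, 0.0557]
tool_rot: [[0.0, 1.0, -0.0], [1.0, -0.0, 0.0], [0.0, -0.0, -1.0]]
ft_force: [0.1, 0.9, -1.5]
grip_width: 0.0139
```

arm_command(
  rows="1 3 0 0 0 0 0;1 3 0 0 0 0 0;1 3 0 0 0 0 0;1 3 0 0 0 0 0;1 0 0 0 0 0 0",
)

```text
time_s: 12.32
position: [0.4808, -0.1014, 0.0557]
tool_rot: [[0.0, 1.0, -0.0], [1.0, -0.0, 0.0], [0.0, -0.0, -1.0]]
ft_force: [0.5, 0.6, -2.3]
grip_width: 0.0136
```

arm_command(
  rows="1 3 0 0 0 0 0;1 3 0 0 0 0 0;1 3 0 0 0 0 0;1 3 0 0 0 0 0;1 0 0 0 0 0 0",
)

```text
time_s: 12.73
position: [0.4808, -0.0894, 0.0557]
tool_rot: [[0.0, 1.0, -0.0], [1.0, -0.0, 0.0], [0.0, -0.0, -1.0]]
ft_force: [-0.8, -1.1, -1.7]
grip_width: 0.0135
```

```bash
python3 -c "
from h import *
togo(.4805,-.068,.0557,0);print(readout.observe()['wrist_torque'].round(3))"
```

```text
t 12.7333 pos [ 0.4808 -0.0894  0.0557] yaw -0.0 tilt [-0.0002  0.0002] grip 0.0135 F [-0.78 -1.08 -1.72] q6 -24.4
go tool mm [21.4 -0.3  0. ] rz -0.0
[ 0.006  0.021 -0.012]
```

arm_command(
  rows="1 2.5 0 0 0 0 0;1 2.5 0 0 0 0 0;1 2.5 0 0 0 0 0;1 2.5 0 0 0 0 0;1 0 0 0 0 0 0",
)

```text
time_s: 13.15
position: [0.4808, -0.0795, 0.0557]
tool_rot: [[0.0, 1.0, -0.0], [1.0, -0.0, 0.0], [0.0, -0.0, -1.0]]
ft_force: [0.1, -0.1, -1.3]
grip_width: 0.0138
```

arm_command(
  rows="1 2.5 0 0 0 0 0;1 2.5 0 0 0 0 0;1 2 0 0 0 0 0;1 2 0 0 0 0 0;1 0 0 0 0 0 0",
)

```text
time_s: 13.57
position: [0.4808, -0.0706, 0.0557]
tool_rot: [[0.0, 1.0, -0.0], [1.0, -0.0, 0.0], [0.0, -0.0, -1.0]]
ft_force: [-0.5, -0.3, -1.7]
grip_width: 0.0135
```

arm_command(
  rows="1 1.5 0 0 0 0 0;1 1.5 0 0 0 0 0;1 1 0 0 0 0 0;1 1 0 0 0 0 0;1 0 0 0 0 0 0",
)

```text
time_s: 13.98
position: [0.4808, -0.0658, 0.0557]
tool_rot: [[0.0, 1.0, -0.0], [1.0, -0.0, 0.0], [0.0, -0.0, -1.0]]
ft_force: [0.7, -0.4, -1.8]
grip_width: 0.0135
```

```bash
python3 -c "
from h import *
togo(.4805,-.047,.0557,0);print(readout.observe()['wrist_torque'].round(3))"
```

```text
t 13.9833 pos [ 0.4808 -0.0658  0.0557] yaw -0.02 tilt [-0.0001  0.0001] grip 0.0135 F [ 0.69 -0.4  -1.78] q6 -21.8
go tool mm [18.8 -0.3  0. ] rz -0.02
[0.024 0.045 0.007]
```

arm_command(
  rows="1 1 0 0 0 0 0;1 1 0 0 0 0 0;1 1 0 0 0 0 0;1 1 0 0 0 0 0;1 0 0 0 0 0 0",
)

```text
time_s: 14.4
position: [0.4808, -0.0618, 0.0557]
tool_rot: [[0.0, 1.0, -0.0], [1.0, -0.0, 0.0], [0.0, -0.0, -1.0]]
ft_force: [-1.3, -0.9, -1.9]
grip_width: 0.0136
```

arm_command(
  rows="1 1 0 0 0 0 0;1 1 0 0 0 0 0;1 1 0 0 0 0 0;1 1 0 0 0 0 0;1 0 0 0 0 0 0",
)

```text
time_s: 14.82
position: [0.4809, -0.0578, 0.0557]
tool_rot: [[0.0, 1.0, -0.0], [1.0, -0.0, 0.0], [0.0, -0.0, -1.0]]
ft_force: [-1.2, -0.5, -2.1]
grip_width: 0.0133
```

arm_command(
  rows="1 0.6 0 0 0 0 0;1 0.6 0 0 0 0 0;1 0.6 0 0 0 0 0;1 0 0 0 0 0 0",
)

```text
time_s: 15.15
position: [0.4809, -0.0561, 0.0557]
tool_rot: [[0.0, 1.0, -0.0], [1.0, -0.0, 0.0], [0.0, -0.0, -1.0]]
ft_force: [0.6, -0.6, -2.1]
grip_width: 0.0139
```

arm_command(
  rows="1 0.6 0 0 0 0 0;1 0.6 0 0 0 0 0;1 0 0 0 0 0 0",
)

```text
time_s: 15.4
position: [0.4809, -0.0549, 0.0557]
tool_rot: [[0.001, 1.0, -0.0], [1.0, -0.001, 0.0], [0.0, -0.0, -1.0]]
ft_force: [-0.4, -0.6, -1.7]
grip_width: 0.0136
```

arm_command(
  rows="1 0.7 0 0 0 0 0;1 0.7 0 0 0 0 0;1 0 0 0 0 0 0",
)

```text
time_s: 15.65
position: [0.4808, -0.0535, 0.0557]
tool_rot: [[0.0, 1.0, -0.0], [1.0, -0.0, 0.0], [0.0, -0.0, -1.0]]
ft_force: [1.0, 0.0, -1.0]
grip_width: 0.0135
```

arm_command(
  rows="1 0.7 0 0 0 0 0;1 0.7 0 0 0 0 0;1 0 0 0 0 0 0",
)

```text
time_s: 15.9
position: [0.4809, -0.0521, 0.0557]
tool_rot: [[0.0, 1.0, -0.0], [1.0, -0.0, 0.0], [0.0, -0.0, -1.0]]
ft_force: [-0.5, -0.1, -2.3]
grip_width: 0.0134
```

arm_command(
  rows="1 0.6 0 0 0 0 0;1 0 0 0 0 0 0",
)

```text
time_s: 16.07
position: [0.4809, -0.0515, 0.0557]
tool_rot: [[0.0, 1.0, -0.0], [1.0, -0.0, 0.0], [0.0, -0.0, -1.0]]
ft_force: [-0.5, -0.3, -2.0]
grip_width: 0.0135
```

arm_command(
  rows="1 0.6 0 0 0 0 0;1 0 0 0 0 0 0",
)

```text
time_s: 16.23
position: [0.4809, -0.0509, 0.0557]
tool_rot: [[0.001, 1.0, -0.0], [1.0, -0.001, 0.0], [0.0, -0.0, -1.0]]
ft_force: [-0.8, -0.3, -2.4]
grip_width: 0.0136
```

arm_command(
  rows="1 0.6 0 0 0 0 0;1 0 0 0 0 0 0",
)

```text
time_s: 16.4
position: [0.4808, -0.0503, 0.0557]
tool_rot: [[0.001, 1.0, -0.0], [1.0, -0.001, 0.0], [0.0, -0.0, -1.0]]
ft_force: [0.4, -0.5, -1.2]
grip_width: 0.0138
```

arm_command(
  rows="1 0.6 0 0 0 0 0;1 0 0 0 0 0 0",
)

```text
time_s: 16.57
position: [0.4809, -0.0497, 0.0558]
tool_rot: [[0.001, 1.0, 0.0], [1.0, -0.001, 0.0], [0.0, 0.0, -1.0]]
ft_force: [0.4, -0.1, -1.7]
grip_width: 0.0132
```

arm_command(
  rows="1 0.6 0 0 0 0 0;1 0 0 0 0 0 0",
)

```text
time_s: 16.73
position: [0.4809, -0.0491, 0.0557]
tool_rot: [[0.0, 1.0, -0.0], [1.0, -0.0, 0.0], [0.0, -0.0, -1.0]]
ft_force: [0.0, -0.2, -1.4]
grip_width: 0.0136
```

arm_command(
  rows="1 0.6 0 0 0 0 0;1 0 0 0 0 0 0",
)

```text
time_s: 16.9
position: [0.4809, -0.0485, 0.0557]
tool_rot: [[0.0, 1.0, 0.0], [1.0, -0.0, -0.0], [-0.0, 0.0, -1.0]]
ft_force: [0.3, 0.7, -1.3]
grip_width: 0.0136
```

arm_command(
  rows="1 0.6 0 0 0 0 0;1 0 0 0 0 0 0",
)

```text
time_s: 17.07
position: [0.4809, -0.0479, 0.0557]
tool_rot: [[0.001, 1.0, -0.0], [1.0, -0.001, 0.0], [0.0, -0.0, -1.0]]
ft_force: [0.6, 0.5, -2.6]
grip_width: 0.0136
```

arm_command(
  rows="1 0.6 0 0 0 0 0;1 0 0 0 0 0 0",
)

```text
time_s: 17.23
position: [0.4809, -0.0473, 0.0557]
tool_rot: [[0.0, 1.0, -0.0], [1.0, -0.0, 0.0], [0.0, -0.0, -1.0]]
ft_force: [-0.0, 0.5, -2.2]
grip_width: 0.0135
```

arm_command(
  rows="1 0.5 0 0 0 0 0;1 0 0 0 0 0 0",
)

```text
time_s: 17.4
position: [0.4809, -0.0469, 0.0557]
tool_rot: [[0.0, 1.0, 0.0], [1.0, -0.0, -0.0], [-0.0, 0.0, -1.0]]
ft_force: [-0.3, 0.1, -2.1]
grip_width: 0.0136
```

arm_command(
  rows="1 0.5 0 0 0 0 0;1 0 0 0 0 0 0",
)

```text
time_s: 17.57
position: [0.4809, -0.0467, 0.0558]
tool_rot: [[0.0, 1.0, 0.0], [1.0, -0.0, -0.001], [-0.001, 0.0, -1.0]]
ft_force: [0.5, -3.4, -1.1]
grip_width: 0.0137
```

The end is felt at y = −0.0467, 101 mm from the window, just as the picture gave. I'm backing off 0.4 mm and turning in steps.

arm_command(
  rows="1 -0.5 0 0 0 0 0;1 0 0 0 0 0 4;1 0 0 0 0 0 4;1 0 0 0 0 0 4;1 0 0 0 0 0 0",
)

```text
time_s: 17.98
position: [0.4807, -0.0468, 0.0557]
tool_rot: [[0.211, 0.978, -0.0], [0.978, -0.211, 0.0], [0.0, -0.0, -1.0]]
ft_force: [-1.7, -1.0, -1.1]
grip_width: 0.0139
```

arm_command(
  rows="1 0 0 0 0 0 4;1 0 0 0 0 0 4;1 0 0 0 0 0 4;1 0 0 0 0 0 0",
)

```text
time_s: 18.32
position: [0.4807, -0.047, 0.0557]
tool_rot: [[0.408, 0.913, -0.0], [0.913, -0.408, 0.0], [-0.0, -0.0, -1.0]]
ft_force: [-1.1, -2.3, -3.2]
grip_width: 0.0137
```

```bash
python3 -c "
from h import *
togo(.4809,-.0470,.0557,-90);print(readout.observe()['wrist_torque'].round(3))"
```

```text
t 18.3167 pos [ 0.4807 -0.047   0.0557] yaw -24.05 tilt [-0.0004  0.    ] grip 0.0137 F [-1.05 -2.28 -3.16] q6 4.4
go tool mm [ 0.   0.2 -0. ] rz 65.95
[-0.305  0.175 -0.036]
```

arm_command(
  rows="1 -0.4 0 0 0 0 0;1 0 0 0 0 0 4;1 0 0 0 0 0 4;1 0 0 0 0 0 4;1 0 0 0 0 0 0",
)

```text
time_s: 18.73
position: [0.4809, -0.0472, 0.0558]
tool_rot: [[0.588, 0.809, 0.001], [0.809, -0.588, 0.0], [0.0, 0.0, -1.0]]
ft_force: [1.0, -0.3, -2.0]
grip_width: 0.0135
```

```bash
python3 -c "
from h import *
togo(.4809,-.0470,.0557,-90);print(readout.observe()['wrist_torque'].round(3))"
```

```text
t 18.7333 pos [ 0.4809 -0.0472  0.0558] yaw -36.01 tilt [0.0005 0.0001] grip 0.0135 F [ 0.97 -0.26 -1.97] q6 16.3
go tool mm [ 0.2 -0.2  0.1] rz 53.99
[-0.078 -0.076 -0.029]
```

arm_command(
  rows="1 0 0 0 0 0 4;1 0 0 0 0 0 4;1 0 0 0 0 0 4;1 0 0 0 0 0 4;1 0 0 0 0 0 0",
)

```text
time_s: 19.15
position: [0.4811, -0.0475, 0.0559]
tool_rot: [[0.787, 0.616, 0.001], [0.616, -0.787, -0.0], [0.001, 0.001, -1.0]]
ft_force: [1.3, -2.1, -1.9]
grip_width: 0.0136
```

```bash
python3 -c "
from h import *
togo(.4809,-.0470,.0557,-90);print(readout.observe()['wrist_torque'].round(3))"
```

```text
t 19.15 pos [ 0.4811 -0.0475  0.0559] yaw -51.94 tilt [ 0.0011 -0.0004] grip 0.0136 F [ 1.3  -2.08 -1.9 ] q6 32.2
go tool mm [ 0.1 -0.5  0.2] rz 38.06
[-0.335 -0.123  0.043]
```

The force pattern shows the stop axis lying about 2 mm back along the tool's x axis, consistent with the scene picture's offset. I'll compensate and go on turning.

arm_command(
  rows="1 0.5 0.9 0 0 0 0;1 0 0 0 0 0 4;1 0 0 0 0 0 4;1 0 0 0 0 0 4;1 0 0 0 0 0 0",
)

```text
time_s: 19.57
position: [0.4815, -0.0478, 0.0557]
tool_rot: [[0.898, 0.439, -0.001], [0.439, -0.898, -0.0], [-0.001, -0.0, -1.0]]
ft_force: [-0.3, -2.5, -1.1]
grip_width: 0.0132
```

```bash
python3 -c "
from h import *
togo(.4825,-.0485,.0557,-90);print(readout.observe()['wrist_torque'].round(3))"
```

```text
t 19.5667 pos [ 0.4815 -0.0478  0.0557] yaw -63.95 tilt [-0.0007 -0.0001] grip 0.0132 F [-0.26 -2.48 -1.13] q6 44.3
go tool mm [ 0.6  1.1 -0. ] rz 26.05
[-0.419  0.101  0.012]
```

arm_command(
  rows="1 0 0.8 0 0 0 0;1 0 0 0 0 0 4;1 0 0 0 0 0 4;1 0 0 0 0 0 4;1 0 0 0 0 0 0",
)

```text
time_s: 19.98
position: [0.482, -0.0483, 0.0557]
tool_rot: [[0.97, 0.242, -0.0], [0.242, -0.97, 0.0], [-0.0, -0.0, -1.0]]
ft_force: [-0.2, 0.1, -2.1]
grip_width: 0.0136
```

```bash
python3 -c "
from h import *
togo(.4825,-.0490,.0557,-90);print(readout.observe()['wrist_torque'].round(3))"
```

```text
t 19.9833 pos [ 0.482  -0.0483  0.0557] yaw -75.97 tilt [-0.0002  0.0003] grip 0.0136 F [-0.22  0.11 -2.09] q6 56.2
go tool mm [ 0.3  0.8 -0. ] rz 14.03
[-0.064  0.043  0.01 ]
```

arm_command(
  rows="1 0 0.3 0 0 0 4;1 0 0 0 0 0 4;1 0.3 0.2 0 0 0 3;1 0 0 0 0 0 3;1 0 0 0 0 0 0",
)

```text
time_s: 20.4
position: [0.4824, -0.0487, 0.0557]
tool_rot: [[1.0, 0.002, 0.0], [0.002, -1.0, 0.0], [0.0, -0.0, -1.0]]
ft_force: [0.2, 0.1, -2.4]
grip_width: 0.0133
```

```bash
python3 -c "
from h import *
togo(.4825,-.0490,.0535,-90);print(readout.observe()['wrist_torque'].round(3))"
```

```text
t 20.4 pos [ 0.4824 -0.0487  0.0557] yaw -89.88 tilt [0.     0.0003] grip 0.0133 F [ 0.15  0.06 -2.35] q6 70.1
go tool mm [0.1 0.3 2.2] rz 0.12
[-0.003 -0.041  0.032]
```

arm_command(
  rows="1 0 0 0.5 0 0 0;1 0 0 0.4 0 0 0;1 0 0 0 0 0 0",
)

```text
time_s: 20.65
position: [0.4823, -0.0488, 0.0547]
tool_rot: [[1.0, 0.002, -0.0], [0.002, -1.0, 0.0], [-0.0, -0.0, -1.0]]
ft_force: [0.1, -0.1, -2.2]
grip_width: 0.0135
```

arm_command(
  rows="1 0 0 0.4 0 0 0;1 0 0 0 0 0 0",
)

```text
time_s: 20.82
position: [0.4824, -0.0488, 0.0544]
tool_rot: [[1.0, 0.0, -0.0], [0.0, -1.0, 0.0], [-0.0, -0.0, -1.0]]
ft_force: [0.9, -0.2, -1.7]
grip_width: 0.0134
```

arm_command(
  rows="1 0 0 0.3 0 0 0;1 0 0 0 0 0 0",
)

```text
time_s: 20.98
position: [0.4824, -0.0488, 0.0541]
tool_rot: [[1.0, -0.0, -0.0], [-0.0, -1.0, 0.0], [-0.0, -0.0, -1.0]]
ft_force: [0.3, 0.4, -1.9]
grip_width: 0.0139
```

arm_command(
  rows="1 0 0 0.2 0 0 0;1 0 0 0 0 0 0",
)

```text
time_s: 21.15
position: [0.4824, -0.0489, 0.0539]
tool_rot: [[1.0, -0.0, 0.0], [-0.0, -1.0, 0.0], [0.0, -0.0, -1.0]]
ft_force: [-0.3, 0.0, -2.6]
grip_width: 0.0139
```

Below the floor level already, with no resistance: it is entering the pocket.

arm_command(
  rows="1 0 0 0.4 0 0 0;1 0 0 0.4 0 0 0;1 0 0 0 0 0 0",
)

```text
time_s: 21.4
position: [0.4824, -0.0488, 0.0531]
tool_rot: [[1.0, -0.001, -0.0], [-0.001, -1.0, 0.0], [-0.0, -0.0, -1.0]]
ft_force: [-0.1, 0.4, -2.5]
grip_width: 0.0137
```

arm_command(
  rows="1 0 0 0.4 0 0 0;1 0 0 0.4 0 0 0;1 0 0 0 0 0 0",
)

```text
time_s: 21.65
position: [0.4824, -0.0488, 0.0523]
tool_rot: [[1.0, -0.001, -0.0], [-0.001, -1.0, 0.0], [-0.0, -0.0, -1.0]]
ft_force: [-0.5, 0.9, -2.2]
grip_width: 0.0139
```

arm_command(
  rows="1 0 0 0.4 0 0 0;1 0 0 0.4 0 0 0;1 0 0 0 0 0 0",
)

```text
time_s: 21.9
position: [0.4824, -0.0489, 0.0515]
tool_rot: [[1.0, -0.001, -0.0], [-0.001, -1.0, 0.0], [-0.0, -0.0, -1.0]]
ft_force: [0.4, -0.4, -2.0]
grip_width: 0.0137
```

arm_command(
  rows="1 0 0 0.4 0 0 0;1 0 0 0.2 0 0 0;1 0 0 0 0 0 0",
)

```text
time_s: 22.15
position: [0.4824, -0.0488, 0.0509]
tool_rot: [[1.0, -0.0, -0.0], [-0.0, -1.0, 0.0], [-0.0, -0.0, -1.0]]
ft_force: [-1.7, -0.0, -2.2]
grip_width: 0.0134
```

arm_command(
  rows="1 0 0 0.3 0 0 0;1 0 0 0 0 0 0",
)

```text
time_s: 22.32
position: [0.4824, -0.0489, 0.0506]
tool_rot: [[1.0, -0.0, -0.0], [-0.0, -1.0, 0.0], [-0.0, -0.0, -1.0]]
ft_force: [-0.7, -0.5, -2.0]
grip_width: 0.014
```

arm_command(
  rows="1 0 0 0.2 0 0 0;1 0 0 0 0 0 0",
)

```text
time_s: 22.48
position: [0.4824, -0.0489, 0.0505]
tool_rot: [[1.0, -0.0, 0.0], [-0.0, -1.0, -0.0], [0.0, 0.0, -1.0]]
ft_force: [-1.1, 1.0, 0.3]
grip_width: 0.0136
```

arm_command(
  rows="1 0 0 0.2 0 0 0;1 0 0 0 0 0 0;1 0 0 0 0 0 0",
)

```text
time_s: 22.73
position: [0.4824, -0.0488, 0.0505]
tool_rot: [[1.0, -0.0, 0.0], [-0.0, -1.0, -0.0], [0.0, 0.0, -1.0]]
ft_force: [-2.7, 0.3, 6.0]
grip_width: 0.0132
```

It is seated, with contact at z 0.0505 and a light press of 6–8 N. Now I let go and retreat upward.

arm_command(
  rows="0.8 0 0 0 0 0 0;0.6 0 0 0 0 0 0;0.5 0 0 0 0 0 0;0.4 0 0 0 0 0 0;0.4 0 0 0 0 0 0",
)

```text
time_s: 23.15
position: [0.4824, -0.0489, 0.0501]
tool_rot: [[1.0, -0.001, -0.0], [-0.001, -1.0, 0.0], [-0.0, -0.0, -1.0]]
ft_force: [-0.6, -0.7, 0.2]
grip_width: 0.0514
```

arm_command(
  rows="0.3 0 0 0 0 0 0;0.3 0 0 -5 0 0 0;0.3 0 0 -15 0 0 0;0.3 0 0 -25 0 0 0;0.3 0 0 -30 0 0 0",
)

```text
time_s: 23.57
position: [0.4817, -0.0486, 0.1255]
tool_rot: [[1.0, -0.001, -0.003], [-0.001, -1.0, 0.001], [-0.003, -0.001, -1.0]]
ft_force: [-0.9, -0.9, 0.1]
grip_width: 0.0597
```

arm_command(
  rows="0.3 0 0 -30 0 0 0;0.3 0 0 -30 0 0 0;0.3 -35 0 0 0 0 0;0.3 -35 0 0 0 0 0;0.3 -35 0 0 0 0 0",
)

```text
time_s: 23.98
position: [0.3761, -0.0485, 0.1857]
tool_rot: [[1.0, 0.0, 0.001], [0.0, -1.0, -0.001], [0.001, 0.001, -1.0]]
ft_force: [-0.3, -1.1, 0.8]
grip_width: 0.0597
```

arm_command(
  rows="0.3 0 0 0 0 0 0;0.3 0 0 0 0 0 0;0.3 0 0 0 0 0 0",
)

```text
time_s: 24.23
position: [0.3781, -0.0491, 0.1858]
tool_rot: [[1.0, -0.001, 0.002], [-0.001, -1.0, -0.001], [0.002, 0.001, -1.0]]
ft_force: [1.2, -0.4, -0.3]
grip_width: 0.0594
```

Run:
```python
from h import *
togo(.48,-.05,.05,-90)
S=eyes.get_image("scene")[...,::-1].copy();T=eyes.get_image("top")[...,::-1].copy()
a=crop(S,255,140,60,56,9);b=crop(T,250,235,28,56-26,9)
for c,n,x0,y0 in((a,"scene",255,140),(b,"top",250,235)):
    draw(c,n,box(.4805,-.0488,0,.044,.014,.07),x0,y0,9);draw(c,n,circ(.4805,-.0488,.019,.0265),x0,y0,9,(255,0,0))
h=a.shape[0];b=np.pad(b,((0,h-b.shape[0]),(0,0),(0,0)));cv2.imwrite("pics/f.png",np.hstack([a,b]))
```

```text
t 24.2333 pos [ 0.3781 -0.0491  0.1858] yaw -90.05 tilt [ 0.0016 -0.0007] grip 0.0594 F [ 1.15 -0.36 -0.29] q6 64.7
go tool mm [101.7   0.7 136. ] rz -0.05
```

View pics/f.png

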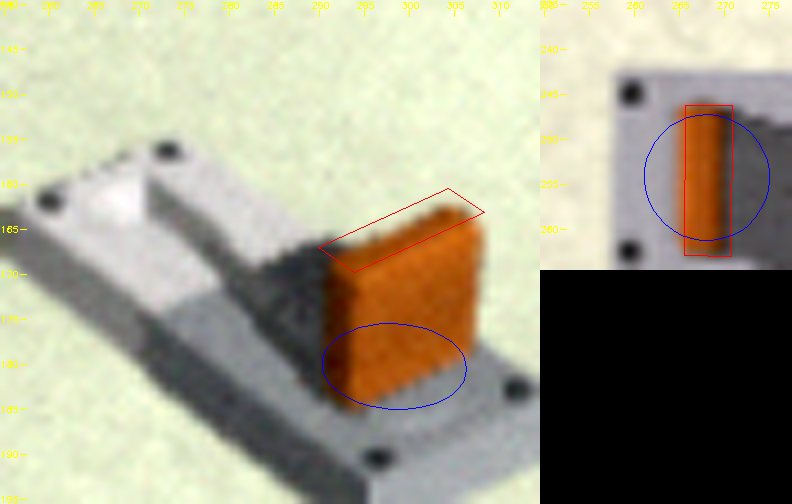

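The picture shows the wing upright and across the slot at its end: its top is at about (290–308, 163–170) in the scene view and (265–270, 246–263) in the top view. The flange is on the rail and the robot is clear. Handing in.

```bash
python3 -c "
from rig import env
print(env.close_job())"
```

```text
the job is handed in; nothing more can be done
None
```

The stop is locked in the track and the job is handed in at about 24 s of the 64 s allowed. No verdict is reported.

- **Insertion and slide:** I took the stop from the rest (the one farther to the robot's right) and lowered it through the window with no resistance. The foot touched the channel floor at the height I expected. I then slid it until it met the slot's end, 101 mm from the window's centre.
- **Turn and seating:** I turned it a quarter turn, correcting for an offset of about 2 mm in the grip. It went down into the cross pocket at the height for fully seated (underside 4 mm above the shelf). The force changed by about 8 N when it seated, the largest I read against the track.
- **Last checks:** The final pictures show the stop released, upright and across the slot at its end, with the gripper about 0.1 m away. In the scene view the wing's edge showed a small offset of about 0.8 pixel. I first put this down to calibration, but it was probably that offset in the grip.
- **Not checked:** I did not measure the other kitchen things again. The arm's moves stayed clear of them, and I felt no unexpected contact.

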